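# Turn a moulded jar lid over onto the deburring pad

### The arm

A 6-joint arm with a two-finger parallel gripper is mounted at the origin on the work surface. World frame = base frame: x ahead of the robot, y to its left, z up, the work surface at z = 0. Lengths are in mm, angles in rad, forces in N, time in s.
With the tool pointing down it reaches from about 275 to 1000 mm from the base axis. Payload 8.4 kg.
Tool frame: the origin (TCP) lies between the finger pads; the fingertips stand 22 mm ahead of it and the grasp point (between the pads) lies 3 mm ahead of it; z points along the fingers, y is the line along which they close (so a half turn about z gives the same grasp; the last joint's range is limited). The gripper opens to 85 mm and grips with 20 to 120 N. Pads are 22 mm wide; open, the fingers measure 114 mm over their backs; the gripper's body (76 mm by 85 mm) begins 54 mm behind the grasp point. The pads swing forward as they close: fully open they stand 13 mm farther back than shut.
Start: joints at [1.182, 0.353, 1.633, -0, 1.155, -0.002], TCP at [235.766, 578.829, 253.281] pointing down, gripper open.
Joint ranges: [-2.63, 2.63], [-0.92, 2.1], [0.06, 2.66], [-1.3, 4.44], [0, 2.69], [-3.02, 3.02]. Speed limits (rad/s): [2.22, 2.22, 2.79, 3.14, 3.14, 3.14].

### API

Orientations are given as [roll, pitch, yaw] about the fixed x, y, z axes, in that order (R = Rz(yaw) Ry(pitch) Rx(roll)).
In Python, from rig import r, grab_frame gives the robot as it stands.
- The arm moves only by the shell command python3 -m inch 'ROWS' [FORCE]. ROWS is JSON, a list of rows, each a list of 7 numbers: the turn, a rotation vector about the tool's x, y, z as a fraction of full scale, then the shift along the tool's x, y, z as a fraction of full scale, then the closure, from 0 (fully open) to 1 (shut). In form: [[rx, ry, rz, dx, dy, dz, fingers], ...]. A call has 1 to 8 rows; each row shifts and turns the commanded pose from where the row before left it, along the tool's axes as they then stand; what a row does not reach is not made up. Full scale, the value 1, is 2.5 cm for a shift and pi rad for a turn. A row lasts 1/12 s, in which the tool goes at most 41.7 mm and 7.16 degrees, less where a joint would pass 70% of its speed; a pose out of reach is approached as far as the arm can. A call with a number of a shift or a turn outside -1 to 1 is refused whole. A call with a gripper value outside its range is refused whole. The fingers move at their own pace and stop on an object; FORCE is the grip in N (left out, the last holds). Time passes only in rows, so rows that do not move let the fingers close. It gives the time, the measured TCP pose, the force, the opening and the grip force at its end, in the units of the state.
- r.sense(): the state, without advancing time (a new reading comes with each control period).
- grab_frame(name): name is "side" or "top"; returns a dict with "pixels" (384x512x3 uint8, red, green, blue), "z_map" (384x512 float32, mm along the optical axis (not along the pixel's ray), 0 where there is no reading), "vertical_fov" (degrees; the focal length in pixels is half the picture's height over the tangent of half this angle, whatever the lens; pixels are square), "cx", "cy" (the principal point, pixels), "dist" ([k1, k2, p1, p2, k3] as OpenCV has them; the pictures are not rectified), "cam_to_world" (4x4, takes a point from camera to world coordinates). Camera axes: x right, y down, z forward; pixel columns grow to the right and rows downward; lengths in mm; the calibration is good to about 2 mm. A picture is of the moment at which its call begins.
- r.sign_off(): hands the job in; it is judged then, once.
The state is a dict: "clock": time; "qpos": joint angles; "qvel": joint speeds; "joint_efforts": joint torques, N m; "eef_pos": TCP position; "tcp_rot": TCP orientation; "contact_force": force on the tool from outside, world axes, zero at the start; "wrist_torque": the same for the moment, N m; "opening": opening from 0.0 (shut) to 1.0 (fully open); "grasp_force": force on a finger pad.
Only numpy, scipy, OpenCV 4.12 (cv2) and the standard library are available. Lean on these libraries where they do the work, as an engineer would, in place of code of your own. Each camera call takes 0.05 s, during which the arm holds its last target. There are 200 camera calls.

### The job

Turn the red jar lid over and lay it face down on the round cork pad, open rim up and wholly on the cork, ready for the flash on its rim to be scraped off, then let go of it. Set it down, do not drop it; you may stand it on its edge in the V-block while you change your grip. Leave the impeller, the ejector pin and the stone in its case where they are.

Things in the scene. Friction and masses are not known exactly. Their poses are not given: they have to be found in the camera images.
- lid_mid (a point): Centre (on the axis, half-way up) of the loose red plastic jar lid: a hollow round cap, 63 mm across, 18 mm high, about 16 g, walls 2.5 mm, closed by a flat smooth show face (one fine ring) on one side, open on the other. Starts on the surface plate, face up. z: along the axis from the open rim to the show face, so up at the start, down when face down; x, y arbitrary (round).
- v_groove (a point): Bottom of the groove, half-way along, of a magnetic steel V-block fixed on the surface plate: 60 mm long (x), 56 wide (y), 50 high. The 90 degree groove runs along x, 48 mm wide, 24 deep; this point is 26 mm above the plate. z up. The lid, on edge in the groove with its axis along x, has its centre 44.5 mm above this point. A 20 mm knob, 7 mm thick, is low on the -x end.
- pad_top (a point): Centre of the top face of the round deburring pad, cork on an aluminium disc, 120 mm across, its top 12 mm above the surface plate; fixed. z up.
- surface_plate: Dark cast-iron surface plate bolted to the bench, 600 mm (x) by 900 mm (y) by 40 mm high; origin at the centre of its underside, so its top, on which everything stands, is 40 mm above the origin. Fixed.
- impeller: Loose pale grey nylon impeller, 64 mm across, 29 mm high, lying with blades and hub up; origin at the centre of its underside. To be left alone.
- ejector_pin: Loose steel ejector pin, 130 mm long along its x, shank 8 mm, head at its +x end 14 mm across, lying flat; origin midway along, on the underside. To be left alone.
- stone: Loose green abrasive stone in an open walnut case, 150 mm (x) by 62 mm (y) by 29 mm high; origin at the centre of its underside. To be left alone.
- burr_socket: Bayonet socket with the chrome burr holder locked in it, fixed upright on the plate: flange 64 mm across, socket 42 mm across and 38 mm high, holder 33 mm and less across, 132 mm high in all; origin at the centre of its underside. Not needed here.
Mind the look-alikes: they are no part of the job. Of the things that look like the part that bears lid_mid, the smaller one is meant.

How it is judged (in metres and radians):
At the end, for the whole second after the job is handed in: The lid lies at rest, face down and flat (within 8 degrees) on the cork pad, wholly on it (its centre within 28.5 mm of the pad's centre, its middle 6 to 12 mm above the cork) (angle between lid_mid's own z axis and vertical above 3 rad and horizontal distance between lid_mid and pad_top below 0.0285 m and z of lid_mid in the frame of pad_top between 0.006 and 0.012 m and linear speed of lid below 0.02 m/s); the robot touches nothing.
It fails at once if the lid is dropped: it moves faster than 0.7 m/s (a fall of about 25 mm) with no finger on it (linear speed of lid above 0.7 m/s and contact force between lid and the fingers below 0.05 N).
It fails at once if the impeller, the ejector pin or the stone is moved by more than 20 mm (distance of any of impeller, ejector_pin, stone from where it was at the start of the episode above 0.02 m).
It also fails if it takes over 72 s, if anything falls off the work surface, if the arm or the gripper's body presses on something with over 40 N, if the wrist force passes 120 N, or if a joint passes its speed limit or range.

## Working session

There is one attempt and no reset: what is moved stays moved. The work goes in short steps, Python scripts to look and compute and a shell command to move; the robot and the scene stay as the last step left them, time stands still between calls to the robot, and variables do not carry over. Pictures are saved under pics/ and viewed, at most 12 in all, crops included, and the job is handed in when it is done.

```bash
ls; mkdir -p pics; cat > h.py <<'E'
import numpy as np, cv2
from rig import r, grab_frame
def K(f):
    h=f["pixels"].shape[0]; F=h/2/np.tan(np.radians(f["vertical_fov"])/2)
    return np.array([[F,0,f["cx"]],[0,F,f["cy"]],[0,0,1.]])
def world(f,uv):  # pixels -> world by depth
    uv=np.atleast_2d(np.float64(uv)); n=cv2.undistortPoints(uv[:,None],K(f),np.array(f["dist"]))[:,0]
    T=np.array(f["cam_to_world"]); return n,T
def onplane(f,uv,z):
    n,T=world(f,uv); d=np.c_[n,np.ones(len(n))]@T[:3,:3].T; o=T[:3,3]
    return o+d*((z-o[2])/d[:,2])[:,None]
def bydepth(f,uv):
    n,T=world(f,uv); i=np.round(np.atleast_2d(uv)).astype(int); z=f["z_map"][i[:,1],i[:,0]]
    return (np.c_[n,np.ones(len(n))]*z[:,None])@T[:3,:3].T+T[:3,3]
def save(f,name): cv2.imwrite("pics/"+name,f["pixels"][:,:,::-1])
E
python3 - <<'E'
from h import *
a=grab_frame("top");b=grab_frame("side")
im=np.hstack([a["pixels"],b["pixels"]])
save(a,"top0.png");save(b,"side0.png")
for f in(a,b):print(np.round(f["cam_to_world"],3),f["vertical_fov"],f["dist"])
print(r.sense())
E
```

```text
pics
[[ 7.000000e-03 -9.960000e-01  9.200000e-02  3.692080e+02]
 [-1.000000e+00 -9.000000e-03 -1.900000e-02  3.445000e+01]
 [ 2.000000e-02 -9.200000e-02 -9.960000e-01  1.268939e+03]
 [ 0.000000e+00  0.000000e+00  0.000000e+00  1.000000e+00]] 49.664607875542615 [-0.02188635  0.          0.          0.          0.        ]
[[ 8.23000e-01 -3.62000e-01  4.38000e-01  1.23540e+01]
 [-5.68000e-01 -4.92000e-01  6.60000e-01 -7.23056e+02]
 [-2.40000e-02 -7.92000e-01 -6.10000e-01  7.81649e+02]
 [ 0.00000e+00  0.00000e+00  0.00000e+00  1.00000e+00]] 45.39405869766662 [0.00051068 0.         0.         0.         0.        ]
{'clock': 0.1, 'qpos': array([ 1.18163673e+00,  3.53620241e-01,  1.63402485e+00, -9.49982095e-06,
        1.15524424e+00, -2.38890062e-03]), 'qvel': array([-1.30562734e-03, -1.30924425e-03, -5.74810513e-04, -8.71561537e-05,
       -6.55004595e-04,  1.52601286e-03]), 'joint_efforts': array([ 1.00807578e-03, -6.06365204e+01, -3.42821109e+01,  1.27845892e-04,
        4.03995509e-03, -1.62705851e-05]), 'eef_pos': array([235.59571745, 578.46776667, 252.62586791]), 'tcp_rot': array([-3.14029596e+00,  5.58869892e-06,  2.75482580e+00]), 'contact_force': array([-0.19697965, -0.27908313,  0.5084162 ]), 'wrist_torque': array([0.00629618, 0.02232584, 0.00233719]), 'grasp_force': 0.0, 'opening': 1.0000286204593403}
```

View pics/top0.png

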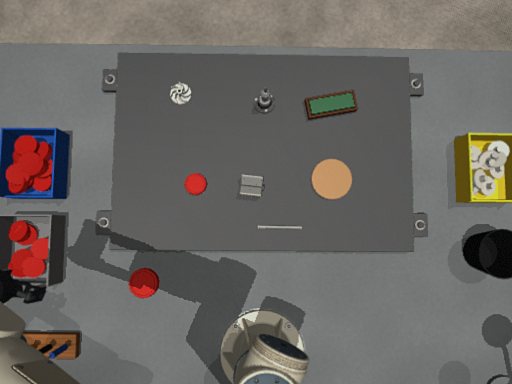

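View pics/side0.png

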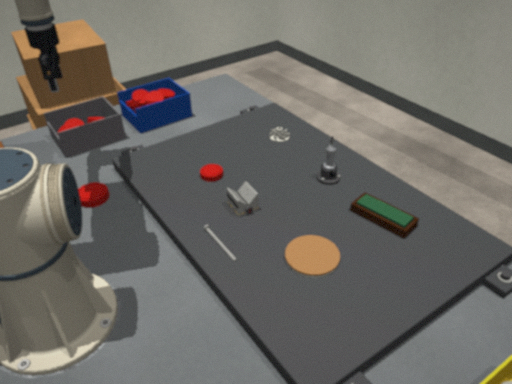

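The top view shows the lid at (196,184), the V-block at (251,186), the cork pad at (332,179), the pin at (280,227), the impeller at (180,93), the socket at (264,100) and the stone at (331,104). A larger look-alike lid is off the plate at (144,283). In the side view the lid is at (211,172), the V-block at (240,198) and the pad at (312,254).

```bash
python3 - <<'E'
from h import *
a=grab_frame("top");b=grab_frame("side")
def blob(f,lo,hi,near,extra=0):
    h=cv2.cvtColor(f["pixels"],cv2.COLOR_RGB2HSV); m=cv2.inRange(h,np.array(lo),np.array(hi))
    if lo[0]==0: m|=cv2.inRange(h,np.array((172,)+lo[1:]),np.array((180,)+hi[1:]))
    cs,_=cv2.findContours(m,cv2.RETR_EXTERNAL,cv2.CHAIN_APPROX_NONE)
    cs=[c for c in cs if cv2.contourArea(c)>40]
    return min(cs,key=lambda c:np.hypot(*(c[:,0].mean(0)-near)))
for n,f,l,p in(("top",a,(196,184),(332,179)),("side",b,(211,172),(312,254))):
    c=blob(f,(0,120,60),(7,255,255),l); e=cv2.fitEllipse(c); print(n,"lid",e, onplane(f,e[0],58 if n=="top" else 50),bydepth(f,e[0]))
    if n=="top":
        w=onplane(f,c[:,0],58); (x,rr)=cv2.minEnclosingCircle(np.float32(w[:,:2])); print("circ",x,rr)
    c=blob(f,(8,80,80),(20,255,255),p); e=cv2.fitEllipse(c); print(n,"pad",e,onplane(f,e[0],52),bydepth(f,e[0]))
# v-block by depth
for n,f,box in(("top",a,(225,160,285,215)),("side",b,(205,165,285,235))):
    u,v=np.meshgrid(np.arange(box[0],box[2]),np.arange(box[1],box[3])); uv=np.c_[u.ravel(),v.ravel()]
    P=bydepth(f,uv); k=P[:,2]>80
    print(n,k.sum(),"max z",P[:,2].max(),"plate z",np.median(P[:,2]))
    if k.sum()>3:
        print(cv2.minAreaRect(np.float32(P[k,:2])),P[k].min(0),P[k].max(0))
    np.save(n+"v.npy",P[P[:,2]>48])
crop=lambda f,x0,y0,x1,y1:cv2.resize(f["pixels"][y0:y1,x0:x1],(400,400),interpolation=cv2.INTER_CUBIC)
im=np.hstack([crop(a,220,155,280,215),crop(b,195,155,275,235)]);cv2.imwrite("pics/vb.png",im[:,:,::-1])
E
```

```text
top lid ((195.25218200683594, 183.51858520507812), (21.086585998535156, 21.199459075927734), 150.24407958984375) [[494.43132156 198.82512697  58.        ]] [[494.59352872 199.03804801  56.431423  ]]
circ (494.7463073730469, 199.17214965820312) 32.50785827636719
top pad ((331.1329650878906, 178.62168884277344), (39.57563781738281, 40.070674896240234), 124.05401611328125) [[ 513.4847514  -201.70851468   52.        ]] [[ 513.1473307  -201.15621024   54.84605396]]
side lid ((211.12147521972656, 172.14437866210938), (17.207666397094727, 23.212787628173828), 84.7910385131836) [[495.7901305 202.5792795  50.       ]] [[489.90363351 191.30840666  58.90881898]]
side pad ((312.0684814453125, 254.805908203125), (39.90941619873047, 55.03089141845703), 96.22079467773438) [[ 512.61503561 -203.36774384   52.        ]] [[ 511.30497487 -204.72867948   53.91076942]]
top 236 max z 1268.9392738611332 plate z 40.2076442382363
((444.0281982421875, 39.74502944946289), (59.34675598144531, 147.78030395507812), 84.14480590820312) [369.20761838   4.0739874   80.01447117] [ 520.40487439   66.80701258 1268.93927386]
side 272 max z 781.648691482011 plate z 42.43970101595386
((276.01324462890625, -335.52349853515625), (934.6082763671875, 72.7968521118164), 60.22420883178711) [  12.35368051 -723.05624899   80.05200229] [519.77326696  68.89354927 781.64869148]
```

View pics/vb.png

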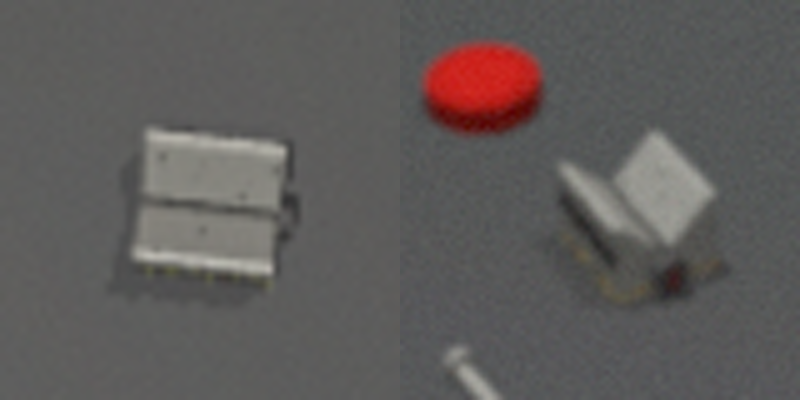

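The crop shows the groove running left to right (roughly world y), tilted a few degrees, with the knob at its right (-y) end. Next I measure it from filtered depth.

```bash
python3 - <<'E'
from h import *
a=grab_frame("top");b=grab_frame("side")
for n,f,box in(("top",a,(225,160,285,215)),("side",b,(205,165,285,235))):
    u,v=np.meshgrid(np.arange(box[0],box[2]),np.arange(box[1],box[3])); P=bydepth(f,np.c_[u.ravel(),v.ravel()])
    P=P[(P[:,2]<100)&(P[:,0]>370)&(P[:,0]<500)&(abs(P[:,1]-35)<60)]
    for z in(62,70,82): print(n,z,cv2.minAreaRect(np.float32(P[P[:,2]>z,:2])),(P[:,2]>z).sum())
# outline in top picture: bright steel
g=cv2.cvtColor(a["pixels"],cv2.COLOR_RGB2GRAY); m=np.zeros_like(g); m[160:212,225:275]=(g[160:212,225:275]>105)*255
c=max(cv2.findContours(cv2.morphologyEx(m,cv2.MORPH_CLOSE,np.ones((3,3))),cv2.RETR_EXTERNAL,2)[0],key=cv2.contourArea)
print(cv2.contourArea(c),cv2.minAreaRect(np.float32(onplane(a,c[:,0],90)[:,:2])))
# groove dark line (bottom z=66): per column minimum
pts=[]
for col in range(243,260):
    s=g[180:192,col].astype(float); w=np.clip(np.median(s)-s,0,None); pts.append((col,180+(w*np.arange(12)).sum()/w.sum()))
W=onplane(a,np.array(pts),66); p=np.polyfit(W[:,1],W[:,0],1); print("groove dx/dy",p[0],"x at y=40",np.polyval(p,40),"resid",np.std(W[:,0]-np.polyval(p,W[:,1])))
E
```

```text
top 62 ((480.9349670410156, 33.32980728149414), (64.94503021240234, 40.61720657348633), 84.35157775878906) 288
top 70 ((481.36053466796875, 35.93059539794922), (59.528099060058594, 40.607975006103516), 84.0090103149414) 217
top 82 ((467.78717041015625, 38.0723991394043), (58.0841064453125, 13.074539184570312), 84.71253204345703) 86
side 62 ((480.6710510253906, 34.41134262084961), (71.56291198730469, 42.411258697509766), 84.76836395263672) 380
side 70 ((480.3854064941406, 36.696651458740234), (63.937469482421875, 42.264678955078125), 85.78173828125) 289
side 82 ((474.08367919921875, 38.00727844238281), (40.62327575683594, 59.791996002197266), 10.071755409240723) 99
379.0 ((489.193603515625, 36.64200210571289), (60.96361541748047, 58.3184814453125), 84.15718841552734)
groove dx/dy 0.07616601998533448 x at y=40 488.28882317274 resid 0.7844895247374272
```

The V-groove centre is about (488, 37, 66), with its axis at azimuth about 85.2°. The lid is at (494.7, 199), and the pad at (513, -202.5, 52). I turn to yaw 1.487, then travel over the lid.

```bash
python3 -m inch '[[0,0,0.0367,0,0,0,0],[0,0,0.0367,0,0,0,0],[0,0,0.0367,0,0,0,0],[0,0,0.0367,0,0,0,0],[0,0,0.0367,0,0,0,0],[0,0,0.0367,0,0,0,0],[0,0,0.0367,0,0,0,0],[0,0,0.0367,0,0,0,0]]' 25
python3 -m inch '[[0,0,0.0367,0,0,0,0],[0,0,0.0367,0,0,0,0],[0,0,0.0367,0,0,0,0],[0,0,0,-0.95,0.77,0,0],[0,0,0,-0.95,0.77,0,0],[0,0,0,-0.95,0.77,0,0],[0,0,0,-0.95,0.77,0,0],[0,0,0,-0.95,0.77,0,0]]'
python3 -m inch '[[0,0,0,-0.95,0.77,0,0],[0,0,0,-0.95,0.77,0,0],[0,0,0,-0.95,0.77,0,0],[0,0,0,-0.95,0.77,0,0],[0,0,0,-0.95,0.77,0,0],[0,0,0,-0.95,0.77,0,0],[0,0,0,-0.95,0.77,0,0],[0,0,0,-0.95,0.77,0,0]]'
python3 -m inch '[[0,0,0,-0.95,0.77,0,0],[0,0,0,-0.95,0.77,0,0],[0,0,0,0,0,0,0],[0,0,0,0,0,0,0]]'; python3 -c "from rig import r;print(r.sense())"
```

```text
clock: 0.97
eef_pos: [235.7, 578.8, 253.2]
tcp_rot: [-3.141, 0.0, 1.827]
contact_force: [0.2, 0.9, -0.0]
opening: 1.003
grasp_force: 0.0
clock: 1.63
eef_pos: [322.2, 451.2, 253.3]
tcp_rot: [3.142, -0.0, 1.487]
contact_force: [-0.3, 0.4, -0.9]
opening: 1.005
grasp_force: 0.0
clock: 2.3
eef_pos: [459.8, 248.8, 253.4]
tcp_rot: [3.141, -0.0, 1.487]
contact_force: [0.4, -0.4, 0.4]
opening: 1.001
grasp_force: 0.0
clock: 2.63
eef_pos: [494.1, 198.4, 253.2]
tcp_rot: [-3.141, -0.0, 1.484]
contact_force: [-0.8, 0.2, 0.2]
opening: 0.998
grasp_force: 0.0
{'clock': 2.6333, 'qpos': array([3.78894937e-01, 2.09384447e-01, 1.83079440e+00, 8.59160105e-05,
       1.10148576e+00, 4.65976384e-01]), 'qvel': array([ 0.04129877, -0.00542059,  0.00802618,  0.01016548,  0.00190866,
        0.01533167]), 'joint_efforts': array([ -1.7530917 , -48.76836777, -33.51678014,  -0.24747698,
        -0.06802558,  -0.26722918]), 'eef_pos': array([494.11190446, 198.36268841, 253.22953956]), 'tcp_rot': array([-3.14149395e+00, -3.61267029e-05,  1.48367602e+00]), 'contact_force': array([-0.77143391,  0.18067719,  0.23574471]), 'wrist_torque': array([ 0.04096656,  0.01151683, -0.01633424]), 'grasp_force': 0.0, 'opening': 0.9976400470946098}
```

```bash
python3 - <<'E'
from h import *
b=grab_frame("side");s=r.sense();t=s["eef_pos"]
u,v=np.meshgrid(np.arange(512),np.arange(384)); uv=np.c_[u.ravel(),v.ravel()]
P=bydepth(b,uv); k=(np.hypot(P[:,0]-t[0],P[:,1]-t[1])<75)&(P[:,2]>150)&(P[:,2]<330)
Q=P[k]-t; Y=np.array([.9965,-.084]); q=Q[:,:2]@Y
for z in range(-30,60,6): 
    w=(Q[:,2]>=z)&(Q[:,2]<z+6)
    if w.any(): print(z,w.sum(),np.round([q[w].min(),q[w].max()]),)
c=uv[k].mean(0).astype(int);x0,y0=max(c[0]-60,0),max(c[1]-60,0)
cv2.imwrite("pics/grip.png",cv2.resize(b["pixels"][y0:y0+120,x0:x0+120],(500,500),interpolation=cv2.INTER_CUBIC)[:,:,::-1]);print(x0,y0)
E
```

```text
-6 23 [-49.  54.]
0 28 [-55.  57.]
6 34 [-56.  58.]
12 36 [-55.  57.]
18 34 [-56.  58.]
24 37 [-55.  58.]
30 32 [-61.  64.]
36 43 [-71.  72.]
42 101 [-73.  72.]
48 87 [-74.  74.]
54 125 [-73.  74.]
142 30
```

View pics/grip.png

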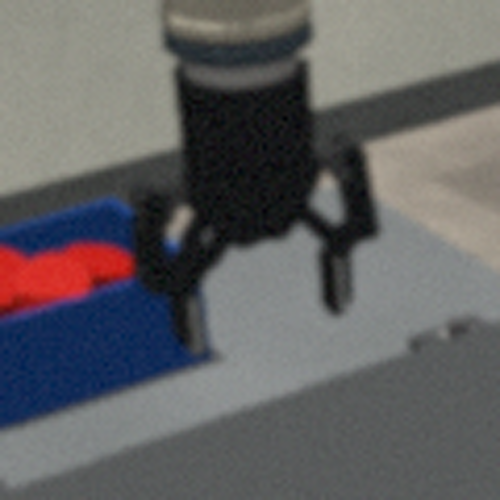

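The lid's surroundings are clear. Open, the fingertips stand about 8 mm ahead of the TCP, so at a 63 mm opening I estimate about 16 mm. Next I tilt 20° toward +y and descend.

```bash
python3 -m inch '[[0,0.037,0,0,0,0,0],[0,0.037,0,0,0,0,0],[0,0.037,0,0,0,0,0],[0,0,0,-0.346,0.02,0.89,0],[0,0,0,-0.346,0,0.89,0],[0,0,0,-0.346,0,0.89,0],[0,0,0,-0.346,0,0.89,0]]'
python3 -m inch '[[0,0,0,-0.346,0,0.89,0],[0,0,0,-0.346,0,0.89,0],[0,0,0,-0.346,0,0.89,0],[0,0,0,0,0,0,0],[0,0,0,0,0,0,0]]'; python3 -c "from rig import r;print(r.sense()['qpos'])"
```

```text
clock: 3.27
eef_pos: [493.3, 198.2, 157.1]
tcp_rot: [3.141, -0.349, 1.488]
contact_force: [0.8, 0.2, 0.7]
opening: 0.998
grasp_force: 0.0
clock: 3.68
eef_pos: [492.4, 196.7, 85.6]
tcp_rot: [-3.138, -0.348, 1.487]
contact_force: [0.2, 1.5, -0.1]
opening: 0.998
grasp_force: 0.0
[ 0.17574221  0.4226865   2.05375871  0.57201731  0.65699544 -0.19674252]
```

```bash
python3 -m inch '[[0,0,0,-0.2,0.042,0.424,0],[0,0,0,-0.2,0.042,0.424,0],[0,0,0,0,0,0,0],[0,0,0,0,0,0,0]]'; python3 -m inch '[[0,0,0,0,0,0,0.1],[0,0,0,0,0,0,0.2],[0,0,0,0,0,0,0.25],[0,0,0,0,0,0,0.5],[0,0,0,0,0,0,0.5],[0,0,0,0,0,0,0.5],[0,0,0,0,0,0,0.5],[0,0,0,0,0,0,0.5]]' 25
python3 - <<'E'
from h import *
b=grab_frame("side")
cv2.imwrite("pics/g1.png",cv2.resize(b["pixels"][110:230,150:270],(500,500),interpolation=cv2.INTER_CUBIC)[:,:,::-1])
E
```

```text
clock: 4.02
eef_pos: [495.9, 194.1, 64.1]
tcp_rot: [3.141, -0.349, 1.487]
contact_force: [-0.5, -0.3, 0.3]
opening: 1.002
grasp_force: 0.0
clock: 4.68
eef_pos: [496.1, 193.6, 64.0]
tcp_rot: [3.14, -0.349, 1.487]
contact_force: [-1.4, -2.7, 8.9]
opening: 0.725
grasp_force: 24.8
```

View pics/g1.png

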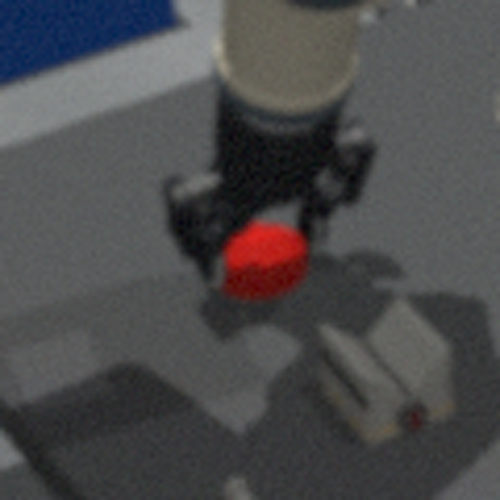

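The picture shows the lid held between both fingers at crop (265,260), with the V-block at crop (390,360). The 8.9 N upward force means a fingertip or the lid is pressing on the plate. I lift and check how the lid sits in the grip.

```bash
python3 -m inch '[[0,0,0,0.1,0,-0.28,0.5],[0,0,0,0.342,0,-0.94,0.5],[0,0,0,0.342,0,-0.94,0.5],[0,0,0,0.342,0,-0.94,0.5],[0,0,0,0.342,0,-0.94,0.5],[0,0,0,0,0,0,0.5],[0,0,0,0,0,0,0.5]]' 30
cat >> h.py <<'E'
from scipy.spatial.transform import Rotation as Ro
def red(f,near):
    h=cv2.cvtColor(f["pixels"],cv2.COLOR_RGB2HSV); m=cv2.inRange(h,(0,120,50),(7,255,255))|cv2.inRange(h,(172,120,50),(180,255,255))
    cs=cv2.findContours(m,cv2.RETR_EXTERNAL,cv2.CHAIN_APPROX_NONE)[0]; cs=[c for c in cs if cv2.contourArea(c)>20]
    P=[]
    for c in cs:
        mm=np.zeros_like(m); cv2.drawContours(mm,[c],-1,1,-1); mm=cv2.bitwise_and(mm,m); v,u=np.nonzero(mm); p=bydepth(f,np.c_[u,v].astype(float))
        P.append(p[np.linalg.norm(p-near,axis=1)<60])
    return np.vstack(P)
E
python3 - <<'E'
from h import *
s=r.sense();t=s["eef_pos"];R=Ro.from_euler("xyz",s["tcp_rot"]).as_matrix(); print(np.round(t,1),s["qpos"].round(3))
for n in("top","side"):
    P=red(grab_frame(n),t); print(n,len(P),P.mean(0).round(1),P.min(0).round(1),P.max(0).round(1))
    q=(P-t)@R; print(" tool",q.mean(0).round(1),np.percentile(q,[2,98],axis=0).round(1))
    if n=="top": A=np.c_[P[:,:2]-P[:,:2].mean(0),np.ones(len(P))]; print(" slope",np.linalg.lstsq(A,P[:,2],rcond=None)[0])
E
```

```text
clock: 5.32
eef_pos: [496.5, 193.6, 172.2]
tcp_rot: [3.138, -0.349, 1.488]
contact_force: [-0.4, -0.8, -0.8]
opening: 0.722
grasp_force: 33.0
[496.5 193.6 172.2] [ 0.169  0.279  2.001  0.468  0.823 -0.062]
top 154 [495.1 216.7 166.4] [466.8 194.5 156.7] [528.  231.1 223.6]
 tool [19.5 -3.4 13.3] [[  7.7 -27.    6.6]
 [ 31.2  25.9  22. ]]
 slope [-2.36120070e-02 -3.57285307e-01  1.66381160e+02]
side 333 [493.7 189.4 165.8] [456.9 163.6 149.8] [529.5 232.7 212. ]
 tool [-6.4 -2.5  4.5] [[-28.9 -32.6 -34.3]
 [ 27.9  29.3  17.7]]
```

```bash
python3 - <<'E'
from h import *
s=r.sense();t=s["eef_pos"];R=Ro.from_euler("xyz",s["tcp_rot"]).as_matrix()
ims=[]
for n in("top","side"):
    f=grab_frame(n); P=red(f,t); P=P[P[:,2]<185]
    best=None; rng=np.random.default_rng(0)
    for i in range(600):
        a,b,c=P[rng.choice(len(P),3,False)]; nn=np.cross(b-a,c-a); l=np.linalg.norm(nn)
        if l<150: continue
        nn/=l; nn*=np.sign(nn[2]); k=abs((P-a)@nn)<1.5
        if best is None or k.sum()>best.sum(): best=k
    Q=P[best]; U=np.linalg.svd(Q-Q.mean(0))[2][2]; U*=np.sign(U[2])
    print(n,len(P),best.sum(),"normal",U.round(3),"centroid",Q.mean(0).round(1),"tool normal",(R.T@U).round(3))
    T=np.linalg.inv(np.array(f["cam_to_world"])); c=T[:3,:3]@t+T[:3,3]; c=K(f)@c; u,v=(c[:2]/c[2]).astype(int)
    print(u,v); ims.append(cv2.resize(f["pixels"][v-35:v+35,u-35:u+35],(400,400),interpolation=cv2.INTER_CUBIC))
cv2.imwrite("pics/held.png",np.hstack(ims)[:,:,::-1])
E
```

```text
top 152 88 normal [ 0.014 -0.006  1.   ] centroid [492.9 216.1 163.7] tool normal [ 0.337  0.014 -0.941]
191 178
side 315 162 normal [-0.008 -0.007  1.   ] centroid [498.3 195.6 165.4] tool normal [ 0.334 -0.007 -0.943]
209 136
```

View pics/held.png

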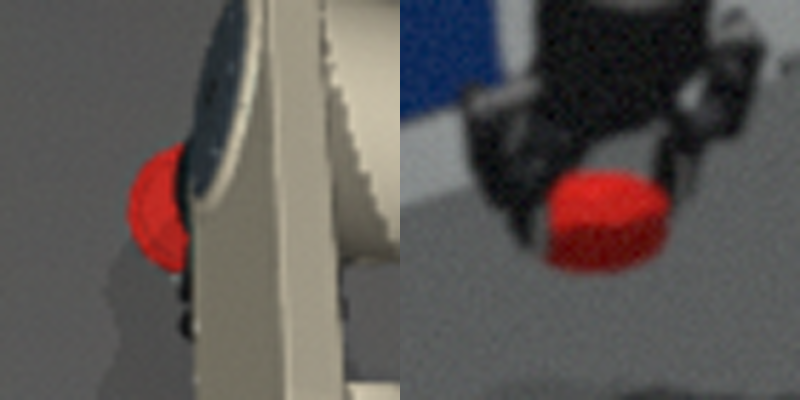

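The lid is held level: its normal is (0,0,1) in both views. Its centre is about 16 mm ahead of the TCP. Next I turn 90° so it stands on edge, with the tool pointing to -y and 20° down.

```bash
python3 -m inch '[[0,-0.0385,0,0.2,0,-0.6,0.5],[0,-0.0385,0,0.1,0,-0.6,0.5],[0,-0.0385,0,0,0,-0.6,0.5],[0,-0.0385,0,0,0,0,0.5],[0,-0.0385,0,0,0,0,0.5],[0,-0.0385,0,0,0,0,0.5],[0,-0.0385,0,0,0,0,0.5],[0,-0.0385,0,0,0,0,0.5]]';python3 -m inch '[[0,-0.0385,0,0,0,0,0.5],[0,-0.0385,0,0,0,0,0.5],[0,-0.0385,0,0,0,0,0.5],[0,-0.0385,0,0,0,0,0.5],[0,-0.0385,0,0,0,0,0.5],[0,0,0,0,0,0,0.5],[0,0,0,0,0,0,0.5]]';  python3 -c "
from h import *
s=r.sense();print(s['qpos'].round(3),Ro.from_euler('xyz',s['tcp_rot']).as_matrix().round(3))"
```

```text
clock: 6.18
eef_pos: [495.1, 190.9, 213.9]
tcp_rot: [-3.141, 0.61, 1.489]
contact_force: [-0.5, -0.6, -1.5]
opening: 0.72
grasp_force: 33.1
clock: 6.77
eef_pos: [494.3, 190.3, 211.3]
tcp_rot: [-3.125, 1.209, 1.504]
contact_force: [-0.5, 0.1, 0.6]
opening: 0.719
grasp_force: 33.1
[ 0.753  0.762  1.56  -0.707  1.841  1.032] [[ 0.024  0.997 -0.079]
 [ 0.353 -0.082 -0.932]
 [-0.935 -0.006 -0.354]]
```

```bash
python3 -m inch '[[0,0,0,0,0.038,0.84,0.5],[0,0,0,0,0.038,0.84,0.5],[0,0,0,0,0.038,0.84,0.5],[0,0,0,0,0.038,0.84,0.5],[0,0,0,0,0.038,0.84,0.5],[0,0,0,0,0.038,0.84,0.5],[0,0,0,0,0.038,0.84,0.5]]';python3 -m inch '[[0,0,0,0,0,0,0.5],[0,0,0,0,0,0,0.5]]'; python3 - <<'E'
from h import *
s=r.sense();t=s["eef_pos"];R=Ro.from_euler("xyz",s["tcp_rot"]).as_matrix();print(t.round(1),s["qpos"].round(2))
ims=[]
for n in("top","side"):
    f=grab_frame(n); P=red(f,t); P=P[abs(P[:,2]-t[2])<45]
    print(n,len(P),np.percentile(P,[2,50,98],axis=0).round(1).tolist())
    q=(P-t)@R; print(" tool",np.percentile(q,[2,50,98],axis=0).round(1).tolist())
    best=np.zeros(1); rng=np.random.default_rng(0)
    for i in range(800):
        a,b,c=P[rng.choice(len(P),3,False)]; nn=np.cross(b-a,c-a); l=np.linalg.norm(nn)
        if l<150: continue
        k=abs((P-a)@(nn/l))<1.5
        if k.sum()>best.sum(): best=k
    Q=P[best]; U=np.linalg.svd(Q-Q.mean(0))[2][2]; print(" plane",best.sum(),U.round(3),Q.mean(0).round(1))
    T=np.linalg.inv(np.array(f["cam_to_world"])); c=K(f)@(T[:3,:3]@t+T[:3,3]); u,v=(c[:2]/c[2]).astype(int)
    ims.append(cv2.resize(f["pixels"][v-30:v+50,u-40:u+40],(400,400),interpolation=cv2.INTER_CUBIC))
cv2.imwrite("pics/above.png",np.hstack(ims)[:,:,::-1])
E
```

```text
clock: 7.35
eef_pos: [490.3, 51.7, 162.7]
tcp_rot: [3.14, 1.202, 1.485]
contact_force: [0.3, 0.4, -0.6]
opening: 0.717
grasp_force: 33.1
clock: 7.52
eef_pos: [490.0, 51.8, 162.8]
tcp_rot: [-3.14, 1.205, 1.487]
contact_force: [0.5, 1.3, -0.5]
opening: 0.72
grasp_force: 33.1
[490.   51.8 162.8] [ 0.59  0.74  1.78 -0.81  1.62  1.1 ]
top 158 [[459.1, 25.5, 163.5], [486.6, 35.6, 182.7], [518.1, 46.0, 190.2]]
 tool [[-32.6, -29.5, -1.3], [-23.8, -2.0, 8.7], [-5.4, 29.7, 20.1]]
 plane 47 [-0.331  0.033  0.943] [480.4  36.2 183.4]
side 501 [[459.3, 27.7, 128.4], [491.2, 41.6, 154.4], [518.3, 48.4, 189.4]]
 tool [[-31.6, -29.3, -0.2], [4.1, 2.1, 12.6], [28.0, 29.9, 31.9]]
 plane 165 [-0.05  -0.998 -0.025] [492.2  44.2 155.7]
```

View pics/above.png

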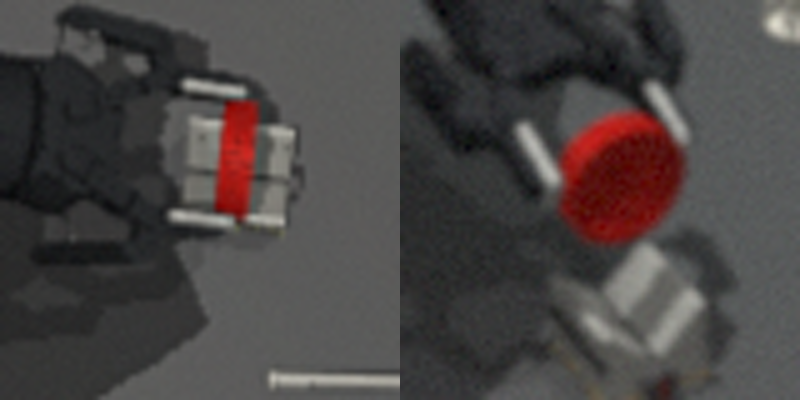

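The top view shows the lid on edge at crop (238,160), centred over the groove. The side view shows its hollow face at (620,180), with the V-block below it. I lower the lid.

```bash
python3 -m inch '[[0,0,0,0.5,0,0.19,0.5],[0,0,0,0.5,0,0.19,0.5],[0,0,0,0.4,0,0.15,0.5],[0,0,0,0.15,0,0.057,0.5],[0,0,0,0,0,0,0.5],[0,0,0,0,0,0,0.5]]';python3 -m inch '[[0,0,0,0.056,0,0.021,0.5],[0,0,0,0,0,0,0.5]]'; python3 -m inch '[[0,0,0,0.056,0,0.021,0.5],[0,0,0,0,0,0,0.5]]';python3 -m inch '[[0,0,0,0.037,0,0.014,0.5],[0,0,0,0,0,0,0.5]]'
```

```text
clock: 8.12
eef_pos: [489.8, 52.9, 119.9]
tcp_rot: [-3.133, 1.209, 1.496]
contact_force: [-0.1, 0.5, -0.1]
opening: 0.721
grasp_force: 33.1
clock: 8.28
eef_pos: [490.0, 52.9, 118.9]
tcp_rot: [-3.137, 1.208, 1.492]
contact_force: [0.4, -0.1, -0.8]
opening: 0.723
grasp_force: 33.1
clock: 8.45
eef_pos: [490.2, 52.9, 117.8]
tcp_rot: [-3.138, 1.209, 1.491]
contact_force: [0.5, 0.2, 1.4]
opening: 0.721
grasp_force: 33.1
clock: 8.62
eef_pos: [490.2, 52.9, 117.6]
tcp_rot: [-3.139, 1.21, 1.49]
contact_force: [-0.5, 2.2, 7.7]
opening: 0.722
grasp_force: 33.5
```

```bash
python3 -m inch '[[0,0,0,0,0,0,0.27],[0,0,0,0,0,0,0.24],[0,0,0,0,0,0,0.2],[0,0,0,0,0,0,0.1],[0,0,0,0,0,0,0],[0,0,0,0,0,0,0],[0,0,0,0,0,0,0],[0,0,0,0,0,0,0]]'; cat > vlid.py <<'E'
from h import *
def look(t,zmin=60,save=None):
    ims=[]
    for n in("top","side"):
        f=grab_frame(n); P=red(f,t); P=P[(P[:,2]>zmin)&(np.abs(P-t).max(1)<50)]
        print(n,len(P),np.percentile(P,[2,50,98],axis=0).round(1).tolist() if len(P) else 0)
        T=np.linalg.inv(np.array(f["cam_to_world"])); c=K(f)@(T[:3,:3]@t+T[:3,3]); u,v=(c[:2]/c[2]).astype(int)
        ims.append(cv2.resize(f["pixels"][v-40:v+40,u-40:u+40],(400,400),interpolation=cv2.INTER_CUBIC))
    if save: cv2.imwrite("pics/"+save,np.hstack(ims)[:,:,::-1])
E
python3 -c "
from vlid import *
look(np.array([488,37,110.]))"
```

```text
clock: 9.28
eef_pos: [490.0, 52.8, 116.4]
tcp_rot: [-3.136, 1.209, 1.493]
contact_force: [0.0, 0.1, -0.6]
opening: 1.001
grasp_force: 0.0
top 151 [[459.9, 27.5, 82.7], [488.5, 38.2, 137.2], [518.4, 47.3, 144.1]]
side 483 [[458.6, 28.8, 83.3], [491.5, 42.8, 109.9], [518.7, 49.3, 144.8]]
```

The lid stands in the V at about (488.7, 38, 111). I back out and then rise.

```bash
python3 -m inch '[[0,0,0,0,0,-0.3,0],[0,0,0,0,0,-0.8,0],[0,0,0,0,0,-0.9,0],[0,0,0,0,0,-0.9,0],[0,0,0,0,0,-0.9,0],[0,0,0,0,0,-0.9,0]]';python3 -m inch '[[0,0,0,-0.9,0,-0.34,0],[0,0,0,-0.9,0,-0.34,0],[0,0,0,-0.9,0,-0.34,0],[0,0,0,-0.9,0,-0.34,0],[0,0,0,-0.9,0,-0.34,0]]'
python3 -m inch '[[0,0.0389,0,0,0,0,0],[0,0.0389,0,0,0,0,0],[0,0.0389,0,0,0,0,0],[0,0.0389,0,0,0,0,0],[0,0.0389,0,0,0,0,0],[0,0.0389,0,0,0,0,0],[0,0.0389,0,0,0,0,0],[0,0.0389,0,0,0,0,0]]';python3 -m inch '[[0,0.0389,0,0,0,0,0],[0,0.0389,0,0,0,0,0],[0,0,0,0,0,0,0],[0,0,0,0,0,0,0]]';python3 -c "
from vlid import *
print(r.sense()['qpos'].round(2))
look(np.array([488,37,110.]),save='inv.png')"
```

```text
clock: 9.88
eef_pos: [499.2, 163.8, 158.8]
tcp_rot: [-3.136, 1.208, 1.493]
contact_force: [0.6, 0.1, -0.3]
opening: 1.001
grasp_force: 0.0
clock: 10.3
eef_pos: [499.2, 162.7, 279.7]
tcp_rot: [-3.136, 1.208, 1.493]
contact_force: [0.4, -0.0, 0.2]
opening: 0.999
grasp_force: 0.0
clock: 10.97
eef_pos: [499.8, 163.2, 279.9]
tcp_rot: [3.141, 0.224, 1.488]
contact_force: [0.5, 0.2, -0.2]
opening: 0.999
grasp_force: 0.0
clock: 11.3
eef_pos: [499.3, 160.9, 279.1]
tcp_rot: [-3.14, -0.012, 1.485]
contact_force: [-0.0, 0.2, -0.0]
opening: 1.003
grasp_force: 0.0
[0.3  0.17 1.82 0.01 1.15 0.38]
top 153 [[458.1, 27.5, 82.8], [486.1, 38.2, 136.6], [518.7, 46.6, 145.4]]
side 477 [[458.9, 28.8, 83.5], [491.8, 42.5, 110.3], [517.9, 48.7, 144.7]]
```

View pics/inv.png

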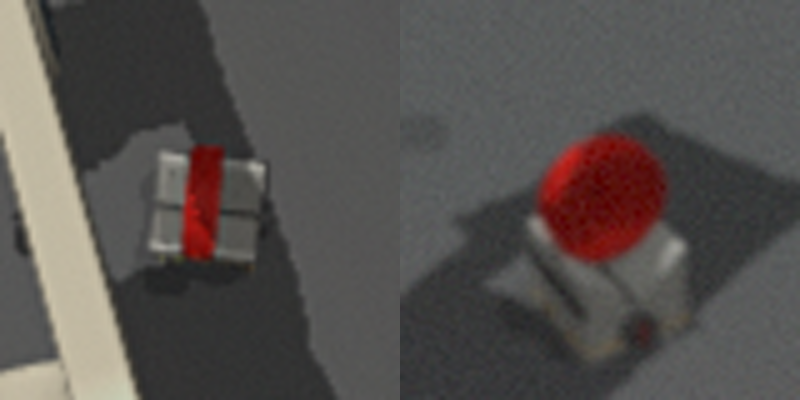

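The lid stands upright in the groove with its open side towards -y. It is at (203,203) in the top crop and (600,195) in the side crop. I cross over to the -y side and tilt to point +y.

```bash
python3 -m inch '[[0,0,0,-0.97,0,0,0],[0,0,0,-0.97,0,0,0],[0,0,0,-0.97,0,0,0],[0,0,0,-0.97,0,0,0],[0,0,0,-0.97,0,0,0],[0,0,0,-0.97,0,0,0],[0,0,0,-0.97,0,0,0],[0,0,0,-0.97,0,0,0]]';python3 -m inch '[[0,0,0,-0.97,0,0,0],[0,0,0,-0.97,0,0,0],[0,0.0389,0,0,0,0,0],[0,0.0389,0,0,0,0,0],[0,0.0389,0,0,0,0,0],[0,0.0389,0,0,0,0,0],[0,0.0389,0,0,0,0,0],[0,0.0389,0,0,0,0,0]]'; python3 -m inch '[[0,0.0389,0,0,0,0,0],[0,0.0389,0,0,0,0,0],[0,0.0389,0,0,0,0,0],[0,0.0389,0,0,0,0,0],[0,0,0,0,0,0,0],[0,0,0,0,0,0,0]]'
python3 -c "
from h import *
s=r.sense();R=Ro.from_euler('xyz',s['tcp_rot']).as_matrix();print(s['qpos'].round(2),R.round(3))
for d in(80,14):
  g=np.array([488.5,37.8,110.7])-d*R[:,2]; print(g.round(1),((g-s['eef_pos'])@R/25).round(3))"
```

```text
clock: 12.07
eef_pos: [483.4, -31.1, 275.4]
tcp_rot: [-3.138, -0.011, 1.49]
contact_force: [-0.1, 0.4, -0.0]
opening: 0.995
grasp_force: 0.0
clock: 12.73
eef_pos: [480.0, -79.0, 275.4]
tcp_rot: [-3.139, -0.751, 1.489]
contact_force: [-0.2, 0.0, -0.6]
opening: 0.999
grasp_force: 0.0
clock: 13.23
eef_pos: [479.1, -78.8, 273.0]
tcp_rot: [-3.118, -1.235, 1.468]
contact_force: [0.5, 0.6, 0.0]
opening: 1.003
grasp_force: 0.0
[-0.7   0.55  1.84  0.89  1.71 -0.96] [[ 0.034  0.997  0.073]
 [ 0.328 -0.08   0.941]
 [ 0.944 -0.008 -0.33 ]]
[482.6 -37.5 137.1] [-4.584  0.051  3.358]
[487.5  24.6 115.3] [-4.584  0.051  5.998]
```

```bash
python3 -m inch '[[0,0,0,-0.917,0.01,0.67,0],[0,0,0,-0.917,0.01,0.67,0],[0,0,0,-0.917,0.01,0.67,0],[0,0,0,-0.917,0.01,0.67,0],[0,0,0,-0.917,0.01,0.67,0],[0,0,0,0,0,0,0],[0,0,0,0,0,0,0]]'
python3 -c "
from h import *
s=r.sense();R=Ro.from_euler('xyz',s['tcp_rot']).as_matrix();print(R.round(3))
g=np.array([488.5,37.8,110.7])-14*R[:,2]; print(g.round(1),((g-s['eef_pos'])@R/25).round(3))"
```

```text
clock: 13.82
eef_pos: [483.8, -37.4, 140.0]
tcp_rot: [-3.133, -1.234, 1.484]
contact_force: [0.4, 0.1, 0.5]
opening: 0.999
grasp_force: 0.0
[[ 0.029  0.997  0.074]
 [ 0.329 -0.079  0.941]
 [ 0.944 -0.003 -0.331]]
[487.5  24.6 115.3] [-0.111 -0.049  2.67 ]
```

```bash
python3 -m inch '[[0,0,0,-0.037,-0.016,0.89,0],[0,0,0,-0.037,-0.016,0.89,0],[0,0,0,-0.037,-0.016,0.89,0],[0,0,0,0,0,0,0],[0,0,0,0,0,0,0]]' && python3 -m inch '[[0,0,0,0,0,0,0.1],[0,0,0,0,0,0,0.2],[0,0,0,0,0,0,0.24],[0,0,0,0,0,0,0.26],[0,0,0,0,0,0,0.28],[0,0,0,0,0,0,0.3],[0,0,0,0,0,0,0.4],[0,0,0,0,0,0,0.5]]' 30; python3 -c "
from vlid import *
look(np.array([488,37,110.]),save='regrip.png')"
```

```text
clock: 14.23
eef_pos: [488.2, 23.9, 116.6]
tcp_rot: [3.141, -1.234, 1.491]
contact_force: [-0.1, -0.6, -0.4]
opening: 1.0
grasp_force: 0.0
clock: 14.9
eef_pos: [487.9, 23.3, 115.3]
tcp_rot: [-3.138, -1.237, 1.483]
contact_force: [-0.3, -4.2, 5.9]
opening: 0.724
grasp_force: 31.9
top 153 [[460.2, 29.8, 81.2], [486.5, 38.5, 136.9], [518.0, 49.2, 144.1]]
side 299 [[461.3, 30.1, 96.5], [493.3, 44.3, 119.8], [518.8, 49.7, 145.1]]
```

View pics/regrip.png

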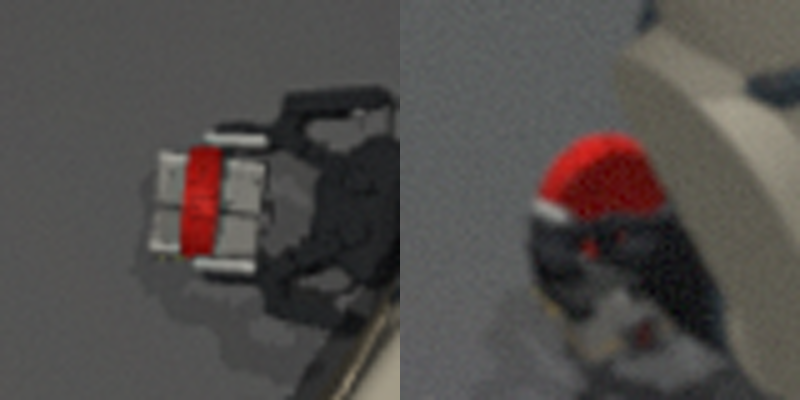

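The top view shows both pads gripping the lid near its middle, at (203,200). I lift and turn 90°.

```bash
python3 -m inch '[[0,0,0,0.2,0,-0.07,0.5],[0,0,0,0.6,0,-0.21,0.5],[0,0,0,0.9,0,-0.32,0.5],[0,0,0,0.9,0,-0.32,0.5],[0,0,0,0.9,0,-0.32,0.5],[0,0,0,0.9,0,-0.32,0.5],[0,0,0,0,0,0,0.5],[0,0,0,0,0,0,0.5]]'; python3 -c "
from vlid import *
look(r.sense()['eef_pos'])"
python3 -m inch '[[0,-0.0385,0,0,0,0,0.5],[0,-0.0385,0,0,0,0,0.5],[0,-0.0385,0,0,0,0,0.5],[0,-0.0385,0,0,0,0,0.5],[0,-0.0385,0,0,0,0,0.5],[0,-0.0385,0,0,0,0,0.5],[0,-0.0385,0,0,0,0,0.5],[0,-0.0385,0,0,0,0,0.5]]';python3 -m inch '[[0,-0.0385,0,0,0,0,0.5],[0,-0.0385,0,0,0,0,0.5],[0,-0.0385,0,0,0,0,0.5],[0,-0.0385,0,0,0,0,0.5],[0,-0.0385,0,0,0,0,0.5],[0,0,0,0,0,0,0.5],[0,0,0,0,0,0,0.5]]';python3 -c "
from h import *
s=r.sense();R=Ro.from_euler('xyz',s['tcp_rot']).as_matrix();print(s['qpos'].round(2),R.round(3))
for h in(40,): 
  g=np.array([513,-202.5,61+h])-16*R[:,2]; print(g.round(1),((g-s['eef_pos'])@R/25).round(3))"
```

```text
clock: 15.67
eef_pos: [488.0, 22.9, 232.2]
tcp_rot: [3.14, -1.234, 1.489]
contact_force: [0.2, -0.3, -0.2]
opening: 0.724
grasp_force: 32.8
top 184 [[460.8, 28.3, 203.2], [486.4, 38.1, 253.8], [518.2, 47.8, 260.7]]
side 156 [[460.9, 30.6, 223.3], [479.5, 45.3, 240.8], [502.9, 49.8, 259.6]]
clock: 16.43
eef_pos: [488.1, 22.7, 231.3]
tcp_rot: [-3.141, -0.263, 1.487]
contact_force: [-0.8, -0.1, -0.8]
opening: 0.725
grasp_force: 32.8
clock: 17.02
eef_pos: [487.1, 24.6, 229.7]
tcp_rot: [-3.135, 0.336, 1.494]
contact_force: [-0.3, -0.4, -0.5]
opening: 0.724
grasp_force: 32.8
[ 0.25  0.23  1.91 -0.35  1.15  0.5 ] [[ 0.073  0.997 -0.032]
 [ 0.941 -0.079 -0.328]
 [-0.329 -0.006 -0.944]]
[ 513.5 -197.3  116.1] [-6.779  1.779  7.165]
```

```bash
python3 -m inch '[[0,0,0,-0.753,0.198,0.796,0.5],[0,0,0,-0.753,0.198,0.796,0.5],[0,0,0,-0.753,0.198,0.796,0.5],[0,0,0,-0.753,0.198,0.796,0.5],[0,0,0,-0.753,0.198,0.796,0.5],[0,0,0,-0.753,0.198,0.796,0.5],[0,0,0,-0.753,0.198,0.796,0.5],[0,0,0,-0.753,0.198,0.796,0.5]]';python3 -m inch '[[0,0,0,-0.753,0.198,0.796,0.5],[0,0,0,0,0,0,0.5],[0,0,0,0,0,0,0.5]]';python3 - <<'E'
from vlid import *
s=r.sense();t=s["eef_pos"];R=Ro.from_euler('xyz',s['tcp_rot']).as_matrix();print(t.round(1),R[:,2].round(3),s["qpos"].round(2))
look(t+16*R[:,2],save="overpad.png")
E
```

```text
clock: 17.68
eef_pos: [509.9, -176.7, 129.9]
tcp_rot: [-3.139, 0.334, 1.486]
contact_force: [0.6, -0.2, -1.2]
opening: 0.722
grasp_force: 32.8
clock: 17.93
eef_pos: [512.1, -201.0, 117.3]
tcp_rot: [-3.138, 0.335, 1.485]
contact_force: [0.1, 0.3, -0.1]
opening: 0.718
grasp_force: 33.0
[ 512.1 -201.   117.3] [-0.032 -0.327 -0.945] [-0.18  0.41  1.96 -0.47  0.8   0.24]
top 0 0
side 562 [[482.6, -235.2, 94.6], [518.5, -204.6, 100.1], [542.0, -174.9, 113.6]]
```

View pics/overpad.png

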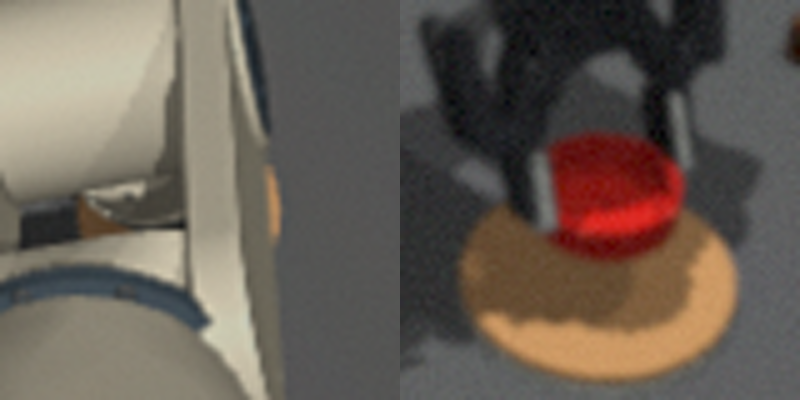

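The side view shows the lid open side up between the fingers at (610,195), over the cork disc at (600,290). I lower it gently.

```bash
python3 -m inch '[[0,0,0,0.15,0.02,0.44,0.5],[0,0,0,0.15,0.02,0.44,0.5],[0,0,0,0.15,0,0.44,0.5],[0,0,0,0,0,0,0.5],[0,0,0,0,0,0,0.5]]';python3 -m inch '[[0,0,0,0.026,0,0.076,0.5],[0,0,0,0,0,0,0.5]]';python3 -m inch '[[0,0,0,0.02,0,0.057,0.5],[0,0,0,0,0,0,0.5]]';python3 -m inch '[[0,0,0,0.013,0,0.038,0.5],[0,0,0,0,0,0,0.5]]'
```

```text
clock: 18.45
eef_pos: [513.9, -198.7, 82.2]
tcp_rot: [-3.137, 0.336, 1.49]
contact_force: [0.6, 0.6, 0.5]
opening: 0.723
grasp_force: 33.0
clock: 18.62
eef_pos: [514.9, -199.2, 81.4]
tcp_rot: [-3.14, 0.337, 1.489]
contact_force: [-0.1, 0.1, -0.7]
opening: 0.721
grasp_force: 33.0
clock: 18.78
eef_pos: [514.8, -199.3, 80.1]
tcp_rot: [-3.14, 0.337, 1.488]
contact_force: [-0.2, -0.6, 0.3]
opening: 0.72
grasp_force: 33.0
clock: 18.95
eef_pos: [514.8, -199.4, 79.0]
tcp_rot: [-3.14, 0.337, 1.488]
contact_force: [0.3, 0.4, -0.2]
opening: 0.728
grasp_force: 33.0
```

```bash
for i in 1; do python3 -m inch '[[0,0,0,0.013,0,0.038,0.5],[0,0,0,0,0,0,0.5]]'; python3 -m inch '[[0,0,0,0.013,0,0.038,0.5],[0,0,0,0,0,0,0.5]]';python3 -m inch '[[0,0,0,0.013,0,0.038,0.5],[0,0,0,0,0,0,0.5]]'; done
```

```text
clock: 19.12
eef_pos: [514.7, -199.4, 77.9]
tcp_rot: [-3.14, 0.337, 1.488]
contact_force: [0.4, -0.8, -0.3]
opening: 0.722
grasp_force: 33.0
clock: 19.28
eef_pos: [514.7, -199.5, 77.3]
tcp_rot: [-3.14, 0.337, 1.488]
contact_force: [-1.2, 0.4, 4.8]
opening: 0.718
grasp_force: 33.5
clock: 19.45
eef_pos: [514.8, -199.6, 77.2]
tcp_rot: [-3.14, 0.338, 1.488]
contact_force: [-4.0, 2.3, 15.8]
opening: 0.723
grasp_force: 34.6
```

Contact. I ease off slightly, then open and retreat along the tool axis.

```bash
python3 -m inch '[[0,0,0,-0.01,0,-0.03,0.5],[0,0,0,0,0,0,0.27],[0,0,0,0,0,0,0.24],[0,0,0,0,0,0,0.2],[0,0,0,0,0,0,0.1],[0,0,0,0,0,0,0],[0,0,0,0,0,0,0],[0,0,0,0,0,0,0]]';python3 -m inch '[[0,0,0,0,0,-0.2,0],[0,0,0,0,0,-0.5,0],[0,0,0,0,0,-0.8,0],[0,0,0,0,0,-0.9,0],[0,0,0,0,0,-0.9,0],[0,0,0,0,0,-0.9,0],[0,0,0,0,0,-0.9,0],[0,0,0,0,0,-0.9,0]]';python3 -m inch '[[0,0,0,0.9,0,0,0],[0,0,0,0.9,0,0,0],[0,0,0,0.9,0,0,0],[0,0,0,0.9,0,0,0],[0,0,0,0.9,0,0,0],[0,0,0,0.9,0,0,0],[0,0,0,0,0,0,0],[0,0,0,0,0,0,0]]';python3 - <<'E'
from vlid import *
t=np.array([513,-202.5,61.])
for n in("top","side"):
    f=grab_frame(n); P=red(f,t); print(n,len(P),np.percentile(P,[2,50,98],axis=0).round(1).tolist())
    if len(P)>50:
        T=P[P[:,2]>66.5]; (c,rr)=cv2.minEnclosingCircle(np.float32(T[:,:2])); print(" rim circle",np.round(c,1),round(rr,1))
        A=np.c_[T[:,:2]-t[:2],np.ones(len(T))]; print(" tilt slopes",np.linalg.lstsq(A,T[:,2],rcond=None)[0].round(3))
    save(f,f"end_{n}.png")
E
```

```text
clock: 20.12
eef_pos: [514.6, -199.4, 76.6]
tcp_rot: [-3.139, 0.337, 1.488]
contact_force: [0.6, -0.7, -0.5]
opening: 1.003
grasp_force: 0.0
clock: 20.78
eef_pos: [519.0, -149.1, 220.5]
tcp_rot: [-3.141, 0.336, 1.488]
contact_force: [0.5, -0.0, -0.1]
opening: 1.0
grasp_force: 0.0
clock: 21.45
eef_pos: [529.6, -22.0, 174.2]
tcp_rot: [-3.139, 0.337, 1.491]
contact_force: [0.0, 0.0, -0.2]
opening: 0.995
grasp_force: 0.0
top 373 [[485.8, -233.4, 50.1], [515.2, -206.2, 56.1], [542.8, -174.6, 71.8]]
 rim circle [ 514.5 -204.3] 31.6
 tilt slopes [-1.000e-03 -4.000e-03  6.971e+01]
side 579 [[483.8, -234.0, 54.1], [517.3, -200.0, 59.4], [544.3, -174.0, 72.6]]
 rim circle [ 513.6 -203.8] 32.4
 tilt slopes [-1.0000e-02 -2.0000e-03  6.9945e+01]
```

View pics/end_side.png

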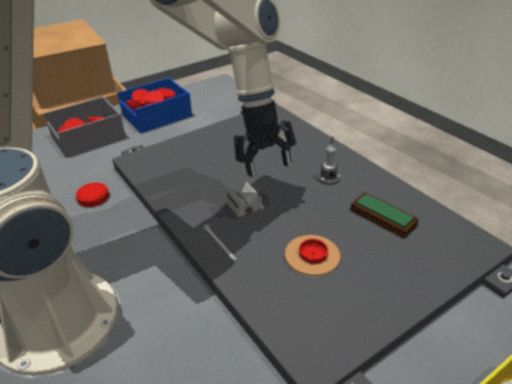

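The lid lies open side up and flat on the cork at (313,250). Its centre is within about 2 mm of the pad's centre, its rim is at z = 70, and the gripper is clear. I hand the job in.

```bash
python3 -c "
from rig import r
print(r.sense()['qvel'].round(3)); print(r.sign_off())"
```

```text
[-0.014 -0.     0.    -0.001 -0.004  0.006]
the job is handed in; nothing more can be done
None
```

The red lid is face down and flat on the cork pad with its open rim up, about 2 mm off the pad's centre; the gripper is clear of it and the job was handed in at about 22 s, with no verdict returned.

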